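# Pop the turbidity meter's hood and rack the sample

### The job

The turbidity reading is done. Press gently on the ribbed front of the meter's dark hood until its push latch lets go, take your hand away at once and let the hood swing fully open by itself without touching it again, then lift the sample vial out of the well and set it down gently, upright and fully home, in the empty hole of the white vial rack. Leave the hood open and everything else where it is.

Things in the scene. Friction and masses are not known exactly. Their poses are not given: they have to be found in the camera images.
- turbidity_meter: White bench turbidity meter, case 200 x 140 x 58 mm, fixed, at the left or right, turned up to 0.25 rad. Origin on the bench under the case, 95 mm behind its front face; -x is its front (sloped key panel), +x the hood's hinge side. Its grey deck, top 78 mm above the bench, lies under the hood and carries the sample well.
- hood (a joint): Angle (rad) of the dark hood: 120 x 116 mm, 50 mm deep, flat top 122.5 mm above the bench when shut; hinged along its rear edge, 85 mm behind the meter's origin and 85 mm up. 0 = shut and latched, negative = pressed down (to -0.11 at most), 1.75 = fully open, upright behind the well. Once unlatched and let go, a damped spring opens it in about 4 s (front edge about 6 cm/s).
- hood_pad (a point): Where to press straight down with closed fingers: middle of the ribs on the hood's top face, 13 mm behind its front edge. It gives at 2 to 3 N, then at about 6 N while the latch trips, then meets a stop where the force climbs fast; above 10 N the latch has let go for good. How deep (2.5 to 10.5 mm) is a hidden setting, to be felt. More than 24 N breaks the latch.
- well_mouth (a point): Centre of the mouth of the sample well (25 mm bore, 22 mm deep) in the deck, 15 mm behind the meter's origin and 70 mm ahead of the hinge.
- sample_center (a point): Centre (half-way up) of the sample vial: glass vial with white screw cap, 23 mm diameter, 52 mm tall, about 20 g, axis z upright. At the start it stands in the well under the hood, its upper 30 mm above the deck; it can be gripped there across the meter's y direction.
- vial_rack: White rack, 156 mm long (along its y), 62 mm wide (along its x), 42 mm high, fixed to the bench; three holes in a row along its y, 48 mm apart, each 25.5 mm wide and 28 mm deep with a flat floor 14 mm above the bench. Origin: on the bench under the middle hole. Two holes hold other vials. Grip a vial across the rack's x direction to clear the neighbours.
- free_mouth (a point): Centre of the mouth of the rack's empty hole, at the rack's top face (42 mm above the bench). Any of the three holes can be the empty one. A vial fully home there has its centre 2 mm below this point.
- rack_vial_a: A bystander: vial with black cap, 23 x 23 x 52 mm, standing in the rack; origin at its base.
- rack_vial_b: A bystander: vial with black cap, 23 x 23 x 52 mm, standing in the rack; origin at its base.
- wash_bottle: A bystander: wash bottle, 70 mm diameter, 165 mm tall, behind the work; origin at its base.
- forceps: A bystander: steel forceps, 129 mm long, lying on the bench between meter and rack; origin at the middle of the underside.
- rubber_bulb: A bystander: rubber suction bulb, 72 x 45 x 44 mm, lying at the right; origin at the underside.
- tape: A bystander: roll of tape, 68 mm diameter, 19 mm high, lying at the left; origin at the underside.
- dropper_bottle: A bystander: dropper bottle, 40 mm diameter, 115 mm tall, at the back; origin at its base.
Mind the look-alikes: they are no part of the job. There is more than one size of the vial_rack; the job needs the larger.

How it is judged (in metres and radians):
On the way, in this order (a step that is already met when the one before it is completed fails the run):
1. the latch has let go and the hood has swung fully open by itself, the sample still in the well (value of joint hood above 1.6 rad and contact force between anything else and hood below 0.5 N and distance between sample_center and well_mouth below 0.015 m), for 0.2 s.
2. the sample vial is lifted clear of the well (z of sample_center in the frame of well_mouth above 0.035 m and contact force between the fingers and sample_vial above 1 N), for 0.1 s.
At the end, for the whole second after the job is handed in: The sample vial stands upright (within 0.12 rad) and at rest in the rack's empty hole, within 4 mm of its centre and on its floor (within 3 mm), and the hood stands open (over 1.6 rad) (horizontal distance between sample_center and free_mouth below 0.004 m and z of sample_center in the frame of free_mouth below 0.001 m and angle between sample_center's own z axis and vertical below 0.12 rad and linear speed of sample_vial below 0.02 m/s and value of joint hood above 1.6 rad); the robot touches nothing.
It fails at once if the hood is loaded with more than 24 N (contact force between any of the fingers, the arm and hood above 24 N).
It fails at once if the hood is touched once it has risen (over 0.25 rad) (value of joint hood above 0.25 rad and contact force between anything else and hood above 0.5 N).
It fails at once if the sample vial is dropped (falls loose faster than 0.6 m/s) (contact force between the fingers and sample_vial below 0.05 N and linear speed of sample_vial above 0.6 m/s).
It fails at once if a bystander is moved by more than 25 mm or a racked vial is pulled up (distance of any of rack_vial_a, rack_vial_b from where it was at the start of the episode above 0.015 m or distance of any of wash_bottle, forceps, rubber_bulb, tape, dropper_bottle from where it was at the start of the episode above 0.025 m).
It also fails if it takes over 69 s, if anything falls off the work surface, if the arm or the gripper's body presses on something with over 40 N, if the wrist force passes 120 N, or if a joint passes its speed limit or range.

### The arm

A 6-joint arm with a two-finger parallel gripper is mounted at the origin on a cart in front of the work surface, level with it; the furniture and walls round the work are solid. World frame = base frame: x ahead of the robot, y to its left, z up, the work surface at z = 0. Lengths are in m, angles in degrees, forces in N, time in s.
With the tool pointing down it reaches from about 0.275 to 0.85 m from the base axis. Payload 5.2 kg.
Tool frame: the origin (TCP) lies midway between the tips of the shut fingers; the grasp point (between the pads) lies 19 mm behind it; z points along the fingers, y is the line along which they close (so a half turn about z gives the same grasp; the last joint's range is limited). The gripper opens to 85 mm and grips with 20 to 120 N. Pads are 22 mm wide; open, the fingers measure 114 mm over their backs; the gripper's body (76 mm by 85 mm) begins 54 mm behind the grasp point. The pads swing forward as they close: fully open they stand 13 mm farther back than shut.
Start: joints at [57.135, 14.817, 87.949, -0, 77.235, -11.62], TCP at [0.199, 0.513, 0.231] pointing down, gripper open.
Joint ranges: [-179.93, 179.93], [-52.35, 119.4], [10.71, 147.94], [-69.91, 249.91], [12.55, 155.21], [-178.61, 178.61]. Speed limits (degrees/s): [147.25, 147.25, 180, 180, 180, 180].

### API

Orientations are given as [roll, pitch, yaw] about the fixed x, y, z axes, in that order (R = Rz(yaw) Ry(pitch) Rx(roll)).
In Python, from bench import get_state, snapshot, calibration, job_done gives the robot as it stands.
- The arm moves only by the tool servo_tool, never from a script. Its argument "commands" is one flat list of numbers, 4 for each row, row after row: the shift along the tool's x, y, z in mm, then the turn about the tool's z in degrees. In form: [dx, dy, dz, roll, dx, dy, dz, roll, ...]. A call has 1 to 5 rows; each row is the pose to reach, as a shift and turn from the pose commanded when the call began, along the tool's axes at that moment; what a row does not reach only later rows make up. A row lasts 1/8 s, in which the tool goes at most 62.5 mm and 10.7 degrees, less where a joint would pass 70% of its speed; a pose out of reach is approached as far as the arm can. A call with a gripper value outside its range is refused whole. "jaw" is the opening, from 0 (shut) to 1 (fully open), set as the call begins (left out, the last holds). The fingers move at their own pace and stop on an object; "force" is the grip in N (left out, the last holds). Time passes only in rows, so rows that repeat a pose let the fingers close. It gives the time, the measured TCP pose, the force, the opening and the grip force at its end, in the units of the state.
- get_state(): the state, without advancing time (a new reading comes with each control period).
- snapshot(name): name is "side" or "top"; returns the picture (420x560x3 uint8, blue, green, red); there is no depth.
- calibration(name): a dict with "mtx" (3x3 intrinsics, pixels), "extrinsics" (4x4, takes a point from camera to world coordinates). Camera axes: x right, y up, looking along -z (the intrinsics and any distortion apply to the point x, -y, -z); pixel columns grow to the right and rows downward; lengths in m; the calibration is good to about 2 mm. A picture is of the moment at which its call begins. calibration takes no time and is no camera call.
- job_done(): hands the job in; it is judged then, once.
The state is a dict: "clock": time; "qpos": joint angles; "dq": joint speeds; "joint_torque": joint torques, N m; "ee_pos": TCP position; "orientation": TCP orientation; "ft_force": force on the tool from outside, world axes, zero at the start; "wrist_torque": the same for the moment, N m; "opening": finger opening in m; "gripper_force": force on a finger pad.
Only numpy, scipy, OpenCV 4.12 (cv2) and the standard library are available. Lean on these libraries where they do the work, as an engineer would, in place of code of your own. Each camera call takes 0.05 s, during which the arm holds its last target. There are 200 camera calls.

## Working session

There is one attempt and no reset: what is moved stays moved. The work goes in short steps, Python scripts to look and compute and a tool call to move; the robot and the scene stay as the last step left them, time stands still between calls to the robot, and variables do not carry over. Pictures are saved under pics/ and viewed, at most 10 in all, crops included, and the job is handed in when it is done.

Besides the shell and the picture viewer there is one more tool, called after "Request:" in YAML: its name, and indented under it one key for each argument. servo_tool: Moves the arm, as the interface text tells. Its arguments: {"type":"object","properties":{"commands":{"type":"array","items":{"type":"number"}},"jaw":{"type":"number"},"force":{"type":"number"}},"required":["commands"]}

```bash
mkdir -p pics
cat > h.py <<'E'
import numpy as np, cv2
from bench import get_state, snapshot, calibration, job_done
def cam(n):
    c=calibration(n); return np.array(c["mtx"]),np.array(c["extrinsics"]),c.get("dist")
def px2w(n,u,v,z):
    K,E,_=cam(n); d=np.linalg.inv(K)@[u,v,1]; d=E[:3,:3]@np.array([d[0],-d[1],-d[2]]); o=E[:3,3]
    return o+d*(z-o[2])/d[2]
def w2px(n,p):
    K,E,_=cam(n); q=E[:3,:3].T@(np.array(p)-E[:3,3]); q=K@np.array([q[0],-q[1],-q[2]]); return q[:2]/q[2]
E
python3 - <<'E'
from h import *
for n in("top","side"):
    cv2.imwrite(f"pics/{n}0.png",cv2.resize(snapshot(n),(784,588)) if n=="top" else snapshot(n)); print(n,calibration(n))
print(get_state())
E
```

```text
top {'mtx': array([[529.08757601,   0.        , 280.88919612],
       [  0.        , 529.08757601, 205.57402101],
       [  0.        ,   0.        ,   1.        ]]), 'extrinsics': array([[-1.16572488e-02,  9.86801851e-01, -1.61512278e-01,
         3.06720758e-01],
       [-9.99931201e-01, -1.17148364e-02,  5.95772018e-04,
        -2.85185877e-02],
       [-1.30418099e-03,  1.61508111e-01,  9.86870523e-01,
         1.60625775e+00],
       [ 0.00000000e+00,  0.00000000e+00,  0.00000000e+00,
         1.00000000e+00]])}
side {'mtx': array([[392.83089176,   0.        , 272.85851408],
       [  0.        , 392.83089176, 207.51365094],
       [  0.        ,   0.        ,   1.        ]]), 'extrinsics': array([[ 0.95471244,  0.17630996, -0.23966426,  0.29863455],
       [-0.29744232,  0.58513956, -0.75441352, -0.89207402],
       [ 0.00722642,  0.79153426,  0.61108206,  0.799754  ],
       [ 0.        ,  0.        ,  0.        ,  1.        ]])}
{'clock': 0.1, 'qpos': array([ 5.71365703e+01,  1.48562438e+01,  8.80037436e+01,  7.78001385e-05,
        7.72340221e+01, -1.16209569e+01]), 'dq': array([ 0.01064895, -0.14615769, -0.21147121,  0.05584101, -0.02626293,
       -0.01688417]), 'joint_torque': array([ 2.54810860e-03, -4.46972752e+01, -2.91248220e+01,  1.25575630e-04,
        6.38746511e-03,  1.32285282e-05]), 'ee_pos': array([0.19900896, 0.51224035, 0.23055437]), 'orientation': array([-1.79907933e+02, -1.90111990e-02,  1.58757495e+02]), 'ft_force': array([-0.09692197, -0.20533095, -0.25197798]), 'wrist_torque': array([-0.00379622,  0.01062098, -0.00483201]), 'gripper_force': 0.0, 'opening': 0.08544310933808433}
```

View pics/top0.png

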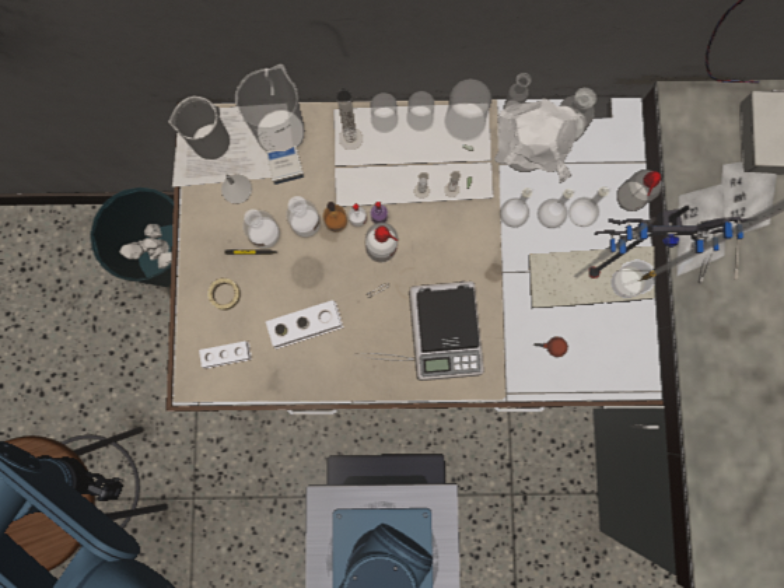

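View pics/side0.png

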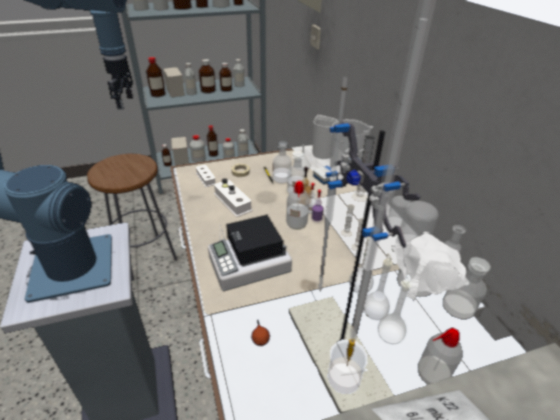

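The top view, scaled 1.4x, shows two white racks. The larger is at (305,323), with two black caps at (281,329) and (303,323) and an empty hole at (325,316). The smaller one, at (224,354), has three empty holes and is the decoy. The meter with its dark hood is at (447,330). I'll confirm these in an enlarged crop.

Run:
```python
from h import *
im=snapshot("top"); c=im[195:285,135:355]
cv2.imwrite("pics/crop1.png",cv2.resize(c,None,fx=3.6,fy=3.6,interpolation=cv2.INTER_CUBIC))
```

```text
(no output)
```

View pics/crop1.png

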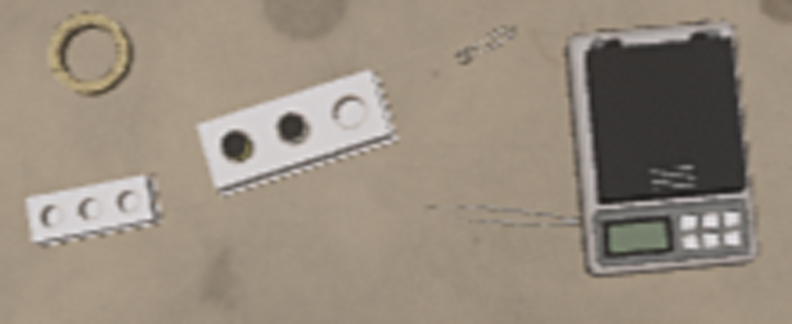

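The larger rack has its empty hole at crop pixel (350,112), which is the target. The hood ribs are at about (672,178) in the crop.

Run:
```python
from h import *
f=lambda x,y,z:px2w("top",(x+.5)/3.6-.5+135,(y+.5)/3.6-.5+195,z)[:2]
H=np.array([f(*p,.1225) for p in [(588,42),(736,34),(746,192),(598,203)]])
print("hood",H.round(4).tolist(),"mean",H.mean(0))
print("edges",[np.linalg.norm(H[i]-H[(i+1)%4]) for i in range(4)])
print("ribs",f(672,178,.1225))
C=np.array([f(*p,.058) for p in [(570,36),(734,22),(754,255),(588,268)]]); print("case~",C.round(3).tolist(),[np.linalg.norm(C[i]-C[(i+1)%4]) for i in range(4)])
R=np.array([f(*p,.042) for p in [(197,125),(375,70),(393,132),(218,189)]])
print("rack",R.round(4).tolist(),"mean",R.mean(0),[np.linalg.norm(R[i]-R[(i+1)%4]) for i in range(4)])
d=R[0]-R[1]+R[3]-R[2]; print("rack y dir deg",np.degrees(np.arctan2(d[1],d[0])))
print("hole",f(350,112,.042)); print("caps",f(292,127,.066),f(236,145,.066))
m=H[0]+H[1]-H[2]-H[3]; l=H[0]+H[3]-H[1]-H[2]; print("meter x dir",np.degrees(np.arctan2(m[1],m[0])),"y dir",np.degrees(np.arctan2(l[1],l[0])))
# segmented hood
im=snapshot("top"); g=im.max(2)[195:285,290:355]; b=(g<75).astype('uint8'); n,L,s,_=cv2.connectedComponentsWithStats(b); k=1+s[1:,4].argmax()
pts=np.argwhere(L==k)[:,::-1].astype('f4'); w=np.array([px2w("top",x+290,y+195,.1225)[:2] for x,y in pts],'f4'); print(cv2.minAreaRect(w),s[k],w.mean(0))
```

```text
hood [[0.5469, -0.0779], [0.5519, -0.1949], [0.427, -0.199], [0.4198, -0.0836]] mean [ 0.48641053 -0.13883573]
edges [np.float64(0.11706372397483385), np.float64(0.12490581234263422), np.float64(0.11565796997390333), np.float64(0.1271576113736214)]
ribs [ 0.43864367 -0.14161625]
case~ [[0.562, -0.065], [0.573, -0.201], [0.381, -0.211], [0.372, -0.077]] [np.float64(0.13580611840910942), np.float64(0.1916175677314316), np.float64(0.13467526871537566), np.float64(0.19045632974857435)]
rack [[0.4943, 0.2436], [0.5385, 0.0966], [0.4865, 0.0817], [0.4411, 0.2255]] mean [0.49010128 0.16184088] [np.float64(0.15352761678326807), np.float64(0.054020410425314296), np.float64(0.15082644208799464), np.float64(0.056128807808808044)]
rack y dir deg 107.11888721699253
hole [0.50359003 0.11722432]
caps [0.48883894 0.16212847] [0.47467023 0.2074952 ]
meter x dir 2.2188142532833615 y dir 93.00953337282463
((0.4869304895401001, -0.13707080483436584), (0.12724848091602325, 0.11494007706642151), 4.341053009033203) [   8    9   44   48 1729] [ 0.48527923 -0.1370658 ]
```

Request:
servo_tool:
  commands: [-460,-522,0,-25,-460,-522,0,-25,-460,-522,0,-25,-460,-522,0,-25,-460,-522,0,-25]
  jaw: 0

```text
clock: 0.82
ee_pos: [0.3046, 0.2257, 0.2315]
orientation: [180.0, 0.0, -176.2]
ft_force: [1.5, -0.3, 0.3]
opening: -0.0001
gripper_force: 0.0
```

```bash
cat >> h.py <<'E'
def to(x,y,z,yaw=None):
    s=get_state(); p=s["ee_pos"]; R=s["orientation"]; from_=np.radians(R)
    from scipy.spatial.transform import Rotation as Ro
    M=Ro.from_euler("xyz",R,degrees=True).as_matrix(); d=M.T@(np.array([x,y,z])-p)*1000
    r=0 if yaw is None else -((yaw-R[2]+180)%360-180)
    print("t",round(s["clock"],2),"ee",(p*1000).round(1),"rpy",R.round(2),"F",s["ft_force"].round(2),"op",round(s["opening"],4),"-> move",d.round(1),"roll",round(r,2))
E
python3 -c "
from h import *
to(.4386,-.1405,.16,183.5)"
```

```text
t 0.82 ee [304.6 225.7 231.5] rpy [ 1.800e+02  5.000e-02 -1.762e+02] F [ 1.47 -0.35  0.31] op -0.0001 -> move [-109.4 -374.3   71.6] roll 0.3
```

Request:
servo_tool:
  commands: [-109,-374,50,0,-109,-374,50,0,-109,-374,50,0,-109,-374,50,0,-109,-374,50,0]

```text
clock: 1.45
ee_pos: [0.4107, -0.066, 0.1916]
orientation: [-180.0, 0.1, -176.3]
ft_force: [0.8, 0.9, 0.1]
opening: 0.0
gripper_force: 0.0
```

Request:
servo_tool:
  commands: [0,-50,0,0,0,-50,0,0,0,-50,0,0]

```text
clock: 1.82
ee_pos: [0.4132, -0.1134, 0.1914]
orientation: [179.9, -0.0, -176.3]
ft_force: [0.5, 1.1, -1.0]
opening: 0.0001
gripper_force: 0.0
```

```bash
python3 -c "
from h import *
to(.4386,-.1405,.135,183.5)
im=snapshot('top'); K=w2px('top',[.4386,-.1405,.1225]).astype(int); print(K)
cv2.imwrite('pics/crop2.png',cv2.resize(im[190:290,270:390],None,fx=5,fy=5,interpolation=cv2.INTER_CUBIC))"
```

```text
t 1.82 ee [ 413.2 -113.4  191.4] rpy [ 1.7994e+02 -4.0000e-02 -1.7631e+02] F [ 0.53  1.08 -0.99] op 0.0001 -> move [-23.6 -28.8  56.3] roll 0.19
[320 244]
```

View pics/crop2.png

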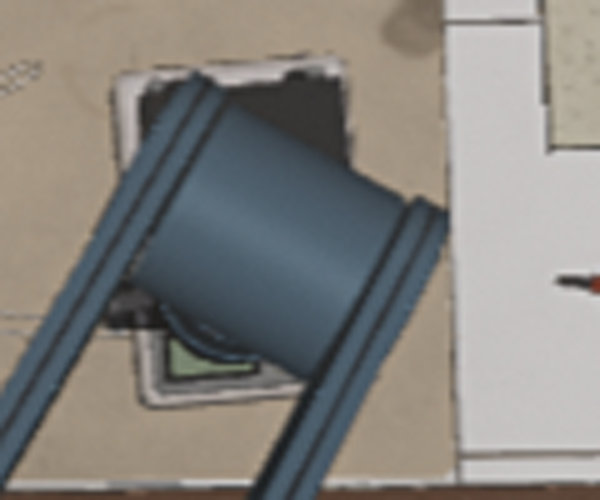

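The arm hides the hood from above, with the meter outline still visible at (120–390, 60–400). I'll rely on the earlier measurement for the pad.

Request:
servo_tool:
  commands: [-23.5,-29,52,0,-23.5,-29,52,0,-23.5,-29,52,0,-23.5,-29,52,0,-23.5,-29,52,0]

```text
clock: 2.5
ee_pos: [0.4393, -0.1408, 0.1411]
orientation: [-179.9, 0.1, -176.2]
ft_force: [0.4, 0.6, -0.0]
opening: -0.0002
gripper_force: 0.0
```

```bash
python3 -c "
from h import *
to(.4386,-.1405,.1225,183.5)
cv2.imwrite('pics/side1.png',cv2.resize(snapshot('side')[190:300,190:320],None,fx=5,fy=5,interpolation=cv2.INTER_CUBIC))"
```

```text
t 2.5 ee [ 439.3 -140.8  141.1] rpy [-1.7991e+02  1.3000e-01 -1.7619e+02] F [ 0.41  0.64 -0.01] op -0.0002 -> move [ 0.8  0.4 18.6] roll 0.31
```

View pics/side1.png

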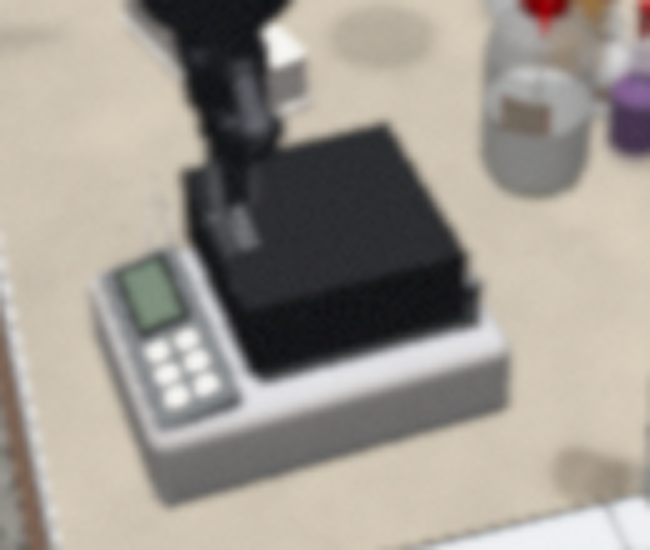

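The closed fingers hang right over the ribs, which are at about (235,230) in the crop. I'll descend and feel for the latch.

Request:
servo_tool:
  commands: [0.8,0,14,0,0.8,0,17,0,0.8,0,17,0]

```text
clock: 2.92
ee_pos: [0.4375, -0.1409, 0.1221]
orientation: [179.9, -0.1, -176.3]
ft_force: [-2.0, 0.8, 2.6]
opening: 0.0001
gripper_force: 1.1
```

Request:
servo_tool:
  commands: [0,0,1,0,0,0,2,0,0,0,2,0]

```text
clock: 3.3
ee_pos: [0.4381, -0.1412, 0.1207]
orientation: [180.0, -0.0, -176.2]
ft_force: [-2.6, 0.3, 2.8]
opening: 0.0001
gripper_force: 1.3
```

Request:
servo_tool:
  commands: [0,0,1,0,0,0,1.5,0,0,0,1.5,0]

```text
clock: 3.68
ee_pos: [0.4382, -0.1413, 0.1191]
orientation: [-180.0, -0.0, -176.2]
ft_force: [-3.3, -0.6, 3.4]
opening: -0.0002
gripper_force: 1.4
```

Request:
servo_tool:
  commands: [0,0,1,0,0,0,1.5,0,0,0,1.5,0]

```text
clock: 4.05
ee_pos: [0.4382, -0.1413, 0.1176]
orientation: [-180.0, 0.0, -176.3]
ft_force: [-2.1, -0.5, 2.6]
opening: 0.0001
gripper_force: 1.4
```

Request:
servo_tool:
  commands: [0,0,1,0,0,0,1,0]

```text
clock: 4.3
ee_pos: [0.4382, -0.1412, 0.1166]
orientation: [-180.0, 0.0, -176.2]
ft_force: [-2.1, -0.3, 2.6]
opening: 0.0001
gripper_force: 1.4
```

Request:
servo_tool:
  commands: [0,0,1,0,0,0,1,0]

```text
clock: 4.55
ee_pos: [0.4381, -0.1412, 0.1157]
orientation: [-180.0, -0.0, -176.2]
ft_force: [-3.7, 0.1, 5.4]
opening: 0.0001
gripper_force: 2.2
```

Request:
servo_tool:
  commands: [0,0,0.7,0,0,0,0.7,0]

```text
clock: 4.8
ee_pos: [0.4381, -0.1413, 0.1152]
orientation: [-180.0, -0.0, -176.2]
ft_force: [-4.2, -0.9, 6.8]
opening: 0.0001
gripper_force: 3.4
```

Request:
servo_tool:
  commands: [0,0,0.5,0,0,0,0.5,0]

```text
clock: 5.05
ee_pos: [0.4379, -0.1413, 0.1148]
orientation: [-180.0, -0.0, -176.2]
ft_force: [-4.7, -0.7, 7.1]
opening: 0.0001
gripper_force: 4.0
```

Request:
servo_tool:
  commands: [0,0,0.6,0,0,0,0.6,0]

```text
clock: 5.3
ee_pos: [0.4378, -0.1413, 0.1143]
orientation: [-180.0, -0.0, -176.2]
ft_force: [-6.1, -0.3, 8.7]
opening: 0.0001
gripper_force: 4.6
```

Request:
servo_tool:
  commands: [0,0,0.5,0,0,0,0.5,0]

```text
clock: 5.55
ee_pos: [0.4376, -0.1412, 0.1136]
orientation: [-180.0, -0.1, -176.2]
ft_force: [-5.8, -0.7, 5.8]
opening: -0.0002
gripper_force: 3.2
```

Request:
servo_tool:
  commands: [0,0,0.6,0,0,0,0.6,0]

```text
clock: 5.8
ee_pos: [0.4375, -0.1413, 0.113]
orientation: [-180.0, -0.1, -176.2]
ft_force: [-6.1, -0.9, 8.0]
opening: -0.0002
gripper_force: 4.3
```

Request:
servo_tool:
  commands: [0,0,0.6,0,0,0,0.6,0]

```text
clock: 6.05
ee_pos: [0.4375, -0.1413, 0.1128]
orientation: [-180.0, -0.1, -176.2]
ft_force: [-7.8, -1.2, 11.8]
opening: 0.0
gripper_force: 6.4
```

Request:
servo_tool:
  commands: [0,0,0.4,0]

```text
clock: 6.18
ee_pos: [0.4375, -0.1413, 0.1127]
orientation: [-180.0, -0.1, -176.2]
ft_force: [-9.2, 0.3, 16.4]
opening: 0.0
gripper_force: 8.7
```

Request:
servo_tool:
  commands: [0,0,-50,0,40,0,-90,0,80,0,-120,0,110,0,-130,0,110,0,-130,0]

```text
clock: 6.8
ee_pos: [0.3281, -0.1487, 0.2427]
orientation: [-179.9, 0.2, -176.3]
ft_force: [-0.2, 0.6, -0.3]
opening: -0.0002
gripper_force: 0.0
```

Request:
servo_tool:
  commands: [0,0,0,0,0,0,0,0,0,0,0,0,0,0,0,0,0,0,0,0]
  jaw: 1

```text
clock: 7.42
ee_pos: [0.3286, -0.1483, 0.2416]
orientation: [180.0, -0.0, -176.2]
ft_force: [-0.2, 0.1, -0.3]
opening: 0.0854
gripper_force: 0.0
```

```bash
python3 -c "
from h import *
to(.4755,-.138,.2,183.5)
cv2.imwrite('pics/side2.png',cv2.resize(snapshot('side')[150:300,170:330],None,fx=4,fy=4,interpolation=cv2.INTER_CUBIC))"
```

```text
t 7.42 ee [ 328.6 -148.3  241.6] rpy [ 1.7998e+02 -1.0000e-02 -1.7623e+02] F [-0.25  0.12 -0.27] op 0.0854 -> move [-147.3    0.6   41.6] roll 0.27
```

View pics/side2.png

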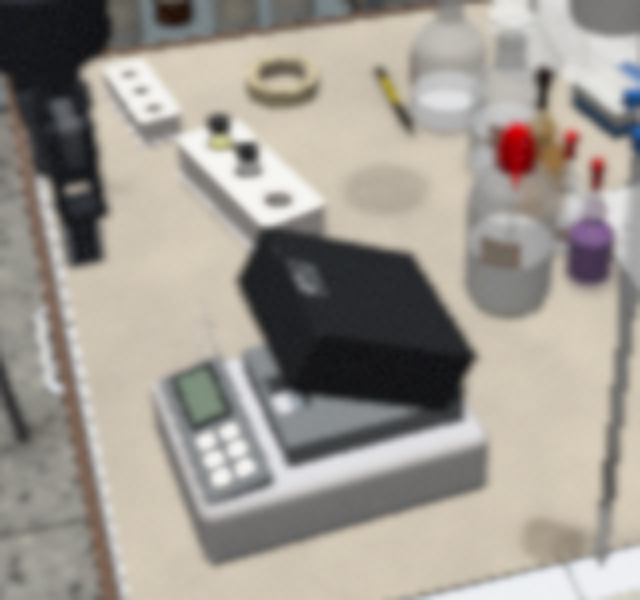

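The hood is swinging open and the white cap is already showing under it. I'll shift aside to clear the view and wait.

Request:
servo_tool:
  commands: [0,60,0,0,0,120,0,0,0,160,0,0,0,160,0,0,0,160,0,0]

```text
clock: 8.1
ee_pos: [0.3182, 0.0109, 0.2419]
orientation: [-180.0, 0.0, -176.2]
ft_force: [0.1, -0.1, 0.1]
opening: 0.0858
gripper_force: 0.0
```

Request:
servo_tool:
  commands: [0,0,0,0,0,0,0,0,0,0,0,0,0,0,0,0,0,0,0,0]

```text
clock: 8.72
ee_pos: [0.318, 0.0112, 0.2418]
orientation: [180.0, -0.0, -176.3]
ft_force: [0.1, -0.2, 0.9]
opening: 0.0854
gripper_force: 0.0
```

Request:
servo_tool:
  commands: [0,0,0,0,0,0,0,0,0,0,0,0,0,0,0,0,0,0,0,0]

```text
clock: 9.35
ee_pos: [0.318, 0.0112, 0.2418]
orientation: [-180.0, 0.0, -176.2]
ft_force: [-0.0, 0.9, -0.2]
opening: 0.0857
gripper_force: 0.0
```

Request:
servo_tool:
  commands: [0,0,0,0,0,0,0,0,0,0,0,0,0,0,0,0,0,0,0,0]

```text
clock: 9.98
ee_pos: [0.318, 0.0112, 0.2418]
orientation: [-180.0, 0.0, -176.2]
ft_force: [-0.6, -0.7, -0.1]
opening: 0.0852
gripper_force: 0.0
```

Request:
servo_tool:
  commands: [0,0,0,0,0,0,0,0,0,0,0,0,0,0,0,0,0,0,0,0]

```text
clock: 10.6
ee_pos: [0.318, 0.0113, 0.2418]
orientation: [-180.0, -0.0, -176.2]
ft_force: [-0.7, 1.0, 0.2]
opening: 0.0855
gripper_force: 0.0
```

Request:
servo_tool:
  commands: [0,0,0,0,0,0,0,0,0,0,0,0,0,0,0,0,0,0,0,0]

```text
clock: 11.22
ee_pos: [0.3179, 0.0113, 0.2417]
orientation: [180.0, -0.0, -176.2]
ft_force: [-0.2, 0.4, 0.4]
opening: 0.0853
gripper_force: 0.0
```

```bash
python3 -c "
from h import *
t=snapshot('top'); s=snapshot('side'); cv2.imwrite('pics/raw_top.png',t); cv2.imwrite('pics/raw_side.png',s)
a=cv2.resize(t[195:285,280:360],(480,540),interpolation=cv2.INTER_CUBIC); b=cv2.resize(s[190:300,200:265],(319,540),interpolation=cv2.INTER_CUBIC)
cv2.imwrite('pics/both.png',np.hstack([a,b]))
to(.4755,-.138,.2,183.5)"
```

```text
t 11.32 ee [317.9  11.2 241.8] rpy [-180.      0.   -176.25] F [-0.72  0.59  0.29] op 0.0855 -> move [-147.4 -159.2   41.8] roll 0.25
```

View pics/both.png

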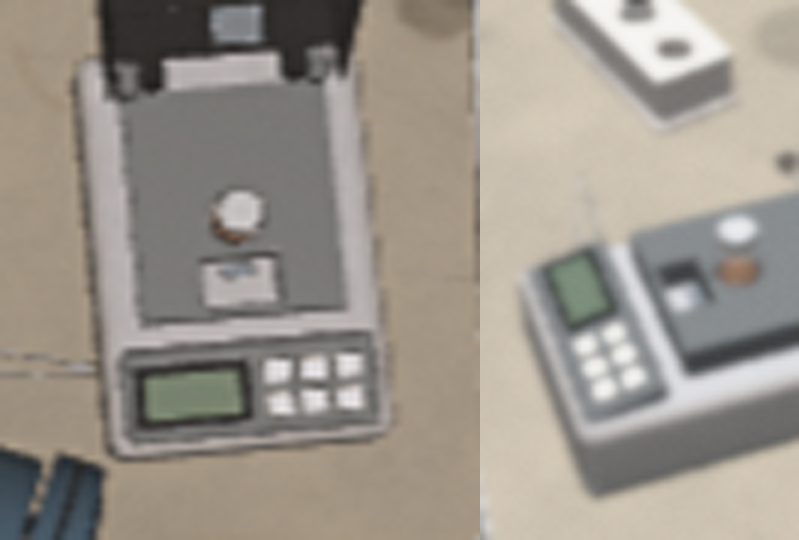

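The hood is fully open and the vial still stands in the well. The white cap is at (241,212) in the top part and (738,231) in the side part.

```bash
python3 -c "
from h import *
print(px2w('top',319.75,229.9,.108), px2w('side',252.2,236.7,.108))
w=px2w('top',319.75,229.9,.108); to(w[0],w[1],.2,183.5)
print('rack: hole top',px2w('top',135+350.5/3.6-.5,195+112.5/3.6-.5,.042)); s=cv2.imread('pics/raw_side.png')
g=s[190:218,215:255]; gg=cv2.cvtColor(g,6); print((480-480)/1, px2w('side',200+(674-480)/4.908-.4,190+47/4.908-.4,.042))
"
```

```text
[ 0.4804225  -0.13926281  0.108     ] [ 0.48064466 -0.14220506  0.108     ]
t 11.32 ee [317.9  11.2 241.8] rpy [-180.      0.   -176.25] F [-0.72  0.59  0.29] op 0.0855 -> move [-152.3 -160.8   41.8] roll 0.25
rack: hole top [0.50359003 0.11722432 0.042     ]
0.0 [0.5042524  0.11720612 0.042     ]
```

Request:
servo_tool:
  commands: [-152,-161.5,40,0.2,-152,-161.5,40,0.2,-152,-161.5,40,0.2,-152,-161.5,40,0.2,-152,-161.5,40,0.2]

```text
clock: 11.95
ee_pos: [0.4813, -0.1417, 0.2004]
orientation: [180.0, -0.1, -176.6]
ft_force: [-1.0, 0.9, -0.0]
opening: 0.0851
gripper_force: 0.0
```

Request:
servo_tool:
  commands: [0,0,40,0,0,0,75,0,0,0,75,0]

```text
clock: 12.32
ee_pos: [0.4777, -0.1381, 0.1249]
orientation: [179.8, -0.3, -176.4]
ft_force: [-0.8, -0.1, 0.7]
opening: 0.0855
gripper_force: 0.0
```

```bash
python3 -c "
from h import *
to(.4803,-.14,.085,183.5)"
```

```text
t 12.32 ee [ 477.7 -138.1  124.9] rpy [ 179.8    -0.3  -176.42] F [-0.79 -0.12  0.7 ] op 0.0855 -> move [-2.7 -2.2 39.9] roll 0.08
```

Request:
servo_tool:
  commands: [-1,-1,20,0,-1,-1,40,0,-1,-1,40,0,-1,-1,40,0]

```text
clock: 12.82
ee_pos: [0.4821, -0.1411, 0.0885]
orientation: [-179.9, 0.1, -176.4]
ft_force: [0.7, 0.9, 0.3]
opening: 0.0854
gripper_force: 0.0
```

```bash
python3 -c "
from h import *
to(.4803,-.14,.085,183.5)"
```

```text
t 12.82 ee [ 482.1 -141.1   88.5] rpy [-1.7993e+02  1.1000e-01 -1.7643e+02] F [0.75 0.86 0.28] op 0.0854 -> move [1.7 1.2 3.5] roll 0.07
```

Request:
servo_tool:
  commands: [1.5,1,3,0,1.5,1,3,0]

```text
clock: 13.08
ee_pos: [0.4797, -0.1399, 0.0842]
orientation: [-180.0, 0.0, -176.4]
ft_force: [-0.2, -1.4, -0.6]
opening: 0.0856
gripper_force: 0.0
```

Request:
servo_tool:
  commands: [0,0,0,0,0,0,0,0,0,0,0,0,0,0,0,0,0,0,0,0]
  jaw: 0
  force: 20

```text
clock: 13.7
ee_pos: [0.4797, -0.14, 0.0838]
orientation: [-180.0, -0.0, -176.4]
ft_force: [-0.1, 0.2, 0.3]
opening: 0.0222
gripper_force: 21.8
```

Request:
servo_tool:
  commands: [0,0,0,0,0,0,0,0,0,0,0,0,0,0,0,0,0,0,0,0]

```text
clock: 14.32
ee_pos: [0.4797, -0.14, 0.0838]
orientation: [-180.0, 0.0, -176.4]
ft_force: [-0.2, 0.3, 1.1]
opening: 0.022
gripper_force: 21.8
```

```bash
python3 -c "
from h import *
to(.4803,-.14,.2,183.5)"
```

```text
t 14.32 ee [ 479.7 -140.    83.8] rpy [-180.      0.   -176.44] F [-0.24  0.31  1.11] op 0.022 -> move [  -0.6   -0.  -116.2] roll 0.06
```

Request:
servo_tool:
  commands: [0,0,-8,0,0,0,-20,0,0,0,-40,0,0,0,-65,0,0,0,-90,0]

```text
clock: 14.95
ee_pos: [0.4798, -0.14, 0.1754]
orientation: [-180.0, 0.0, -176.4]
ft_force: [0.2, 0.1, 0.4]
opening: 0.0223
gripper_force: 21.8
```

Request:
servo_tool:
  commands: [0,0,-20,0,0,0,-20,0]

```text
clock: 15.2
ee_pos: [0.4808, -0.1406, 0.196]
orientation: [-179.9, 0.2, -176.4]
ft_force: [-0.4, -0.6, -0.5]
opening: 0.0219
gripper_force: 21.8
```

```bash
python3 -c "
from h import *
to(.5037,.1168,.17,107)"
```

```text
t 15.2 ee [ 480.8 -140.6  196. ] rpy [-179.86    0.22 -176.44] F [-0.36 -0.61 -0.54] op 0.0219 -> move [-38.7 255.5  25.5] roll 76.56
```

Request:
servo_tool:
  commands: [0,40,0,0,0,95,0,0,-38,150,0,10,-38,205,0,20,-38,255,0,30]

```text
clock: 15.82
ee_pos: [0.5021, 0.113, 0.1929]
orientation: [-180.0, -0.1, 154.9]
ft_force: [1.2, 0.8, -0.9]
opening: 0.0219
gripper_force: 21.8
```

```bash
python3 -c "
from h import *
to(.5037,.1168,.15,107)"
```

```text
t 15.82 ee [502.1 113.  192.9] rpy [-1.7998e+02 -6.0000e-02  1.5494e+02] F [ 1.22  0.81 -0.88] op 0.0219 -> move [ 0.2  4.1 42.9] roll 47.94
```

Request:
servo_tool:
  commands: [0,2,20,10,0,2,40,20,0,2,60,30,0,2,80,40,0,2,80,46.7]

```text
clock: 16.45
ee_pos: [0.5012, 0.1131, 0.1112]
orientation: [-179.7, -0.1, 108.3]
ft_force: [-0.3, -0.2, -0.0]
opening: 0.0224
gripper_force: 21.8
```

Request:
servo_tool:
  commands: [0,0,0,0,0,0,0,0]

```text
clock: 16.7
ee_pos: [0.5032, 0.113, 0.1136]
orientation: [-180.0, -0.0, 108.7]
ft_force: [0.5, -0.7, -0.5]
opening: 0.0222
gripper_force: 21.8
```

```bash
python3 -c "
from h import *
to(.5037,.1168,.08,107)
t=snapshot('top'); s=snapshot('side')
a=cv2.resize(t[200:260,180:260],(480,360),interpolation=cv2.INTER_CUBIC); b=cv2.resize(s[165:225,205:258],(318,360),interpolation=cv2.INTER_CUBIC)
cv2.imwrite('pics/both2.png',np.hstack([a,b]))"
```

```text
t 16.7 ee [503.2 113.  113.6] rpy [-179.99   -0.    108.69] F [ 0.52 -0.7  -0.53] op 0.0222 -> move [ 3.4  1.7 33.6] roll 1.69
```

View pics/both2.png

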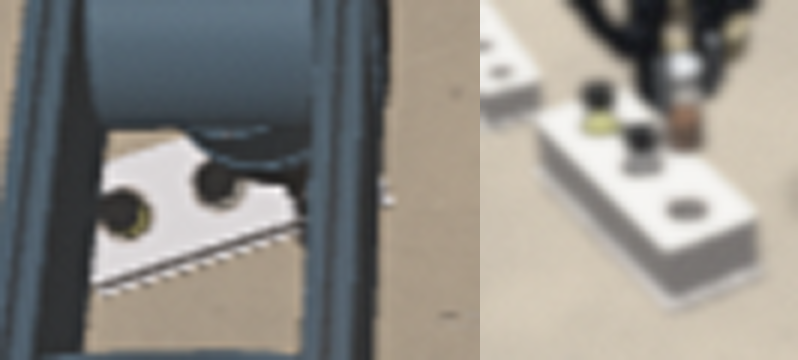

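The side view shows the vial upright in the grip with its bottom at about (683,141). The empty hole is below it at (687,209). I'll check the alignment.

```bash
python3 -c "
from h import *
for v in(139,142,145): print(px2w('side',205+(683.5-480)/6-.4,165+v/6-.4,.0858))
print('cap top',px2w('side',205+(684-480)/6-.4,165+58/6-.4,.1378))
print('hole',px2w('side',205+(687-480)/6-.4,165+209/6-.4,.042))
for p in([.5032,.113,.0858],[.5032,.113,.042],[.5037,.1168,.042]):
  q=w2px('side',p); print(((q[0]+.4-205)*6+480, (q[1]+.4-165)*6))"
```

```text
[0.50469076 0.11886626 0.0858    ]
[0.50404877 0.11616047 0.0858    ]
[0.50340904 0.11346419 0.0858    ]
cap top [0.50683302 0.11640473 0.1378    ]
hole [0.503842   0.11586592 0.042     ]
(np.float64(683.3171014752731), np.float64(145.54845722167528))
(np.float64(687.0751415808716), np.float64(212.23311326916206))
(np.float64(686.3414458519081), np.float64(208.06013939043112))
```

Request:
servo_tool:
  commands: [3,1.5,15,1.7,3,1.5,33,1.7,3,1.5,33,1.7,3,1.5,33,1.7]

```text
clock: 17.3
ee_pos: [0.5038, 0.1165, 0.0807]
orientation: [-180.0, -0.0, 106.9]
ft_force: [0.6, 0.3, 1.0]
opening: 0.022
gripper_force: 21.8
```

Request:
servo_tool:
  commands: [0,0,0,0,0,0,0,0]

```text
clock: 17.55
ee_pos: [0.5041, 0.1164, 0.0813]
orientation: [179.9, 0.0, 106.9]
ft_force: [-0.1, 0.3, 0.0]
opening: 0.0223
gripper_force: 21.8
```

```bash
python3 -c "
from h import *
to(.5037,.1165,.042,107)"
```

```text
t 17.55 ee [504.1 116.4  81.3] rpy [1.7994e+02 2.0000e-02 1.0686e+02] F [-0.08  0.33  0.01] op 0.0223 -> move [ 0.2 -0.4 39.3] roll -0.14
```

Request:
servo_tool:
  commands: [0,0,5,0,0,0,10,0,0,0,12,0,0,0,14,0,0,0,14,0]

```text
clock: 18.18
ee_pos: [0.5039, 0.1168, 0.0667]
orientation: [180.0, -0.0, 106.8]
ft_force: [-0.1, 2.2, 0.8]
opening: 0.0225
gripper_force: 21.9
```

Request:
servo_tool:
  commands: [0,0,1,0,0,0,2,0,0,0,2,0]

```text
clock: 18.55
ee_pos: [0.5038, 0.1166, 0.0647]
orientation: [180.0, -0.0, 106.9]
ft_force: [1.1, 3.6, 0.3]
opening: 0.0221
gripper_force: 21.9
```

It is entering with a light +y side force, so I'll ease about 1 mm toward +y.

Request:
servo_tool:
  commands: [0.8,0,1,0,1,0,2,0,1,0,2,0]

```text
clock: 18.92
ee_pos: [0.5033, 0.1171, 0.0625]
orientation: [-180.0, 0.0, 106.9]
ft_force: [0.6, 1.2, 0.2]
opening: 0.0219
gripper_force: 21.9
```

Request:
servo_tool:
  commands: [0.3,0,1.5,0,0.3,0,3,0,0.3,0,3,0]

```text
clock: 19.3
ee_pos: [0.5031, 0.1174, 0.0595]
orientation: [-180.0, 0.0, 106.9]
ft_force: [0.6, -0.4, 0.1]
opening: 0.0223
gripper_force: 21.8
```

Free now. Lowering on.

Request:
servo_tool:
  commands: [0,0,3,0,0,0,6,0,0,0,9,0,0,0,11,0,0,0,11,0]

```text
clock: 19.92
ee_pos: [0.5032, 0.1176, 0.0485]
orientation: [-180.0, -0.0, 106.9]
ft_force: [0.0, -0.5, -0.5]
opening: 0.022
gripper_force: 21.8
```

Request:
servo_tool:
  commands: [0,0,1.5,0,0,0,3,0,0,0,4,0,0,0,4,0]

```text
clock: 20.42
ee_pos: [0.5033, 0.1176, 0.0447]
orientation: [-180.0, -0.0, 106.9]
ft_force: [0.3, 0.1, -0.3]
opening: 0.0223
gripper_force: 21.8
```

Request:
servo_tool:
  commands: [0,0,0.8,0,0,0,1.5,0,0,0,1.5,0]

```text
clock: 20.8
ee_pos: [0.5034, 0.1176, 0.0432]
orientation: [-180.0, -0.0, 106.9]
ft_force: [0.8, 0.5, -0.4]
opening: 0.0221
gripper_force: 21.8
```

Request:
servo_tool:
  commands: [0,0,0.7,0,0,0,0.7,0]

```text
clock: 21.05
ee_pos: [0.5033, 0.1176, 0.0425]
orientation: [-180.0, -0.0, 106.9]
ft_force: [0.6, -0.1, 0.4]
opening: 0.0221
gripper_force: 21.8
```

Request:
servo_tool:
  commands: [0,0,0.6,0,0,0,0.6,0]

```text
clock: 21.3
ee_pos: [0.5034, 0.1176, 0.0422]
orientation: [180.0, 0.0, 106.9]
ft_force: [-1.3, -0.1, 2.9]
opening: 0.0225
gripper_force: 23.2
```

On the floor, with 2.9 N at z = 42 mm as predicted. Releasing.

Request:
servo_tool:
  commands: [0,0,0,0,0,0,0,0,0,0,0,0,0,0,0,0,0,0,0,0]
  jaw: 0.7

```text
clock: 21.92
ee_pos: [0.5034, 0.1176, 0.0419]
orientation: [-180.0, 0.0, 106.9]
ft_force: [0.1, 0.5, -0.8]
opening: 0.0599
gripper_force: 0.0
```

Request:
servo_tool:
  commands: [0,0,-15,0,0,0,-40,0,0,0,-80,0,0,0,-130,0,0,0,-150,0]

```text
clock: 22.55
ee_pos: [0.5049, 0.1177, 0.1964]
orientation: [179.7, 0.1, 106.9]
ft_force: [-0.5, -0.5, 0.9]
opening: 0.0598
gripper_force: 0.0
```

Request:
servo_tool:
  commands: [0,60,0,0,0,120,0,0,0,0,0,0]

```text
clock: 22.92
ee_pos: [0.5694, 0.1348, 0.1838]
orientation: [-179.7, -0.1, 106.9]
ft_force: [-3.5, -0.5, 0.4]
opening: 0.0598
gripper_force: 0.0
```

```bash
python3 -c "
from h import *
to(.3,.1,.2)
s=snapshot('side')
cv2.imwrite('pics/side3.png',cv2.resize(s[150:290,190:310],None,fx=4,fy=4,interpolation=cv2.INTER_CUBIC))"
```

```text
t 22.93 ee [569.4 134.8 183.8] rpy [-1.7975e+02 -7.0000e-02  1.0687e+02] F [-3.55 -0.5   0.42] op 0.0598 -> move [  44.9 -268.   -14.9] roll 0
```

View pics/side3.png

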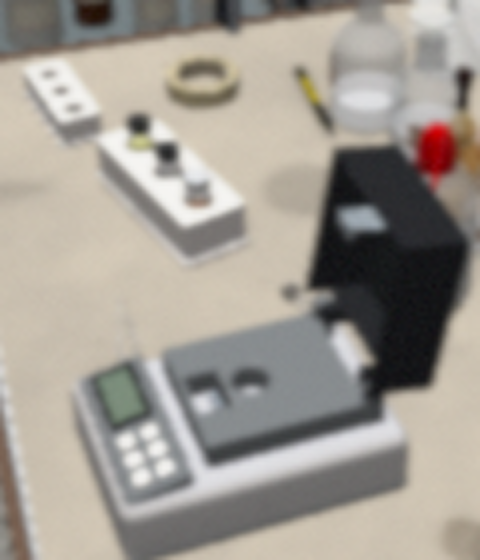

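The vial stands upright in the third hole at about (197,190), level with its neighbours. The hood is open and the well is empty. I'll let the arm settle and hand in.

Request:
servo_tool:
  commands: [0,0,-20,0,0,0,-20,0,0,0,-20,0,0,0,-20,0]

```text
clock: 23.48
ee_pos: [0.5581, 0.1343, 0.2122]
orientation: [180.0, 0.0, 106.9]
ft_force: [0.8, -0.5, 0.4]
opening: 0.0596
gripper_force: 0.0
```

```bash
python3 -c "
from h import *
to(.5,.1,.2); print(job_done())"
```

```text
t 23.48 ee [558.1 134.3 212.2] rpy [1.7998e+02 1.0000e-02 1.0686e+02] F [ 0.84 -0.46  0.38] op 0.0596 -> move [-16.  -65.6  12.2] roll 0
the job is handed in; nothing more can be done
None
```

I handed the job in at 23.5 s: the hood swung open by itself and stayed open, and the sample vial stands upright on the floor of the larger rack's empty hole; no verdict came back.

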